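# Stamp an aluminium blank in the spring marking press

### The job

Stamp the aluminium blank in the green spring marking press. First draw the press's black knob up, without yanking it against its stop, until the striker catches and stays up by itself; then lift the blank out of the upright steel holder, lay it down flat on the bench and let go, take it again by its narrow tail and slide its wide pad flat into the nest under the striker, right back against the stop, and let go. Last, press the side trip lever to fire the striker onto the pad, and leave the blank lying there under it, with the loose things around left where they were.

Things in the scene. Friction and masses are not known exactly. Their poses are not given: they have to be found in the camera images.
- press: Green C-frame press, fixed. Origin: underside, below the striker's axis; x from open front to column, y left, z up. Base plate 150 (x) by 130 (y), top at z 20 mm. Column x 35 to 75, 50 wide, to z 190. Arms 36 wide from x -20 back, z 88-100 and 176-190. On the +y side the catch block (to y 40, z 79 to 173) with the sear; beyond it sticks out the trip lever.
- nest (a point): Nest floor (top of base plate) on the striker's axis; axes as the press's. Channel open to the front: rails 8 mm high, 50 mm apart, x -25 to 30, flared entries back to x -45; back stop's face at x 22 mm, 12 high. Seated, the pad's centre is over this point, the blank's length along x, tail to the front, overhanging the base plate's front edge (x -75).
- striker (a joint): Striker height over its lowest, m, up positive. Spring pushes down 6 N at 0, +0.2 N/mm, plus weight 3.4 N. At 0 its 22 mm round foot is 2 mm over the nest floor, so it must be up to let the blank in. Drawn up, the sear snaps under it at 30 to 44 mm (setting not told); hard stop 7 mm above that. Let go, it then stays up. On the seated blank it rests at 0.008.
- knob (a point): Middle of the striker's black mushroom knob, on the vertical striker axis, 214 mm above the bench when down; moves with the striker. Stem 26 mm diameter from 16 mm below to 6 mm above this point, head 36 mm diameter 10 to 18 mm above it. Below it the press's upper arm and a brass bush reach 196 mm above the bench.
- holder: Upright holder, fixed: dark steel base 90 by 90 by 12 mm, on it a rectangular tube up to z 117 mm, outside 26 (x) by 42 (y) mm, inside 16 by 32 mm. Origin: centre of the underside. The blank stands in it.
- blank: Aluminium blank 180 mm long, 10 thick, 0.14 to 0.22 kg: square pad 44 by 44 and shank (tail) 24 wide. Origin: centre of the pad's underside; x along the length (pad -22 to 22, shank -158 to -22 mm), y across, z through the thickness. Starts upright in the holder, pad up (x up, y along holder y), 75 mm above the rim. Either face may be up. Centre of mass near x -64.
- blank_mid (a point): Centre of the blank's pad, at half its thickness; axes as the blank's.
- tool_tin: Aluminium tin, 72 mm diameter, 100 mm high, with tool handles up to 135 mm, fixed to the bench; origin: centre of the underside. A bystander, stands near the holder (the two places are exchanged at random).
- jar: White plastic jar with steel cap, 60 mm diameter, 75 mm high; bystander, loose. Origin: centre of the underside.
- driver: Screwdriver with red handle lying on the bench beyond; bystander, loose.
- spanner: Steel spanner lying on the bench, right side; bystander, loose.
- pot: Terracotta pot, 90 mm diameter, 80 mm high; bystander, loose.
- oil: Green bottle, 60 mm diameter, 170 mm high, beyond the press; bystander, loose.
- mallet: Hammer lying on the left of the bench; bystander, loose.
- tin_box: Blue tin box 100 by 70 by 45 mm, right of the press; bystander, loose.
- trip (a point): Fixed point of the press above or in the trip lever's pad (press x 0, y 95, z 98 mm). Pad 26 (x) by 30 (y) mm, level; its top lies between 7 mm below and 7 mm above this point, as the catch block was set low or high (not told). Pressing it down 6 to 14 mm with about 5 N pulls the sear and fires the striker; its end stop is about 25 mm down. It springs back.

How it is judged:
By the outcome, as a careful person would: the job done as asked, in the order asked, and still so for the second after the job is handed in, with the robot touching nothing.
It also fails if it takes over 72 s, if anything falls off the work surface, if the arm or the gripper's body presses on something with over 40 N, if the wrist force passes 120 N, or if a joint passes its speed limit or range.

### The arm

A 6-joint arm with a two-finger parallel gripper is mounted at the origin on the work surface. World frame = base frame: x ahead of the robot, y to its left, z up, the work surface at z = 0. Lengths are in m, angles in rad, forces in N, time in s.
With the tool pointing down it reaches from about 0.35 to 0.975 m from the base axis. Payload 17.4 kg.
Tool frame: the origin (TCP) lies at the very end of the fingers, on their centre line; the grasp point (between the pads) lies 19 mm behind it (bot.hold_point_z is the z of the grasp point in the tool frame, in m); z points along the fingers, y is the line along which they close (so a half turn about z gives the same grasp; the last joint's range is limited). The gripper opens to 85 mm and grips with 20 to 120 N. Pads are 22 mm wide; open, the fingers measure 114 mm over their backs; the gripper's body (76 mm by 85 mm) begins 54 mm behind the grasp point. The pads swing forward as they close: fully open they stand 13 mm farther back than shut.
Start: joints at [1.302, 0.116, 1.442, -0, 1.584, -0.038], TCP at [0.154, 0.657, 0.231] pointing down, gripper open.
Joint ranges: [-2.83, 2.83], [-0.83, 2.19], [0.07, 2.5], [-1.14, 4.28], [0.01, 3], [-2.97, 2.97]. Speed limits (rad/s): [1.89, 1.89, 2.22, 3.14, 3.14, 3.14].

### API

Orientations are given as a unit quaternion [w, x, y, z].
In Python, from station import bot gives the robot as it stands.
- The arm moves only by the shell command python3 jog.py 'ROWS' [FORCE]. ROWS is a JSON list of rows, 1 to 10 of them, each of 7 numbers: a rotation vector rx, ry, rz in rad, then dx, dy, dz in m, then the finger opening in m; each row is the pose to reach, as a shift and turn from the pose commanded when the command began, along the tool's axes at that moment; what a row does not reach only later rows make up. A row lasts 1/8 s, in which the tool goes at most 0.0625 m and 0.188 rad, less where a joint would pass 70% of its speed; a pose out of reach is approached as far as the arm can. The fingers move at their own pace and stop on an object; FORCE is the grip in N (left out, the last holds). Time passes only in rows, so rows that do not move let the fingers close. It prints the time, the measured TCP pose, the force, the opening and the grip force at its end.
- bot.get_state(): the state, without advancing time (a new reading comes with each control period).
- bot.get_image(name): name is "scene" or "top"; returns a dict with "frame" (400x640x3 uint8, red, green, blue), "mtx" (3x3 intrinsics, pixels), "k1" (the pictures are not rectified: a ray, as slopes to the right and down, at radius r is drawn at 1 + k1 r^2 times it, then the intrinsics apply), "world_to_cam" (4x4, takes a point from world to camera coordinates). Camera axes: x right, y down, z forward; pixel columns grow to the right and rows downward; lengths in m; the calibration is good to about 2 mm. A picture is of the moment at which its call begins. There is no depth.
- bot.hand_in(): hands the job in; it is judged then, once.
The state is a dict: "clock": time; "qpos": joint angles; "joint_velocities": joint speeds; "tau": joint torques, N m; "eef_pos": TCP position; "tool_rot": TCP orientation; "contact_force": force on the tool from outside, world axes, zero at the start; "ft_torque": the same for the moment, N m; "width": finger opening in m; "gripper_force": force on a finger pad.
Only numpy, scipy, OpenCV 4.12 (cv2) and the standard library are available. Lean on these libraries where they do the work, as an engineer would, in place of code of your own. Each camera call takes 0.05 s, during which the arm holds its last target. There are 200 camera calls.

## Working session

There is one attempt and no reset: what is moved stays moved. The work goes in short steps, Python scripts to look and compute and a shell command to move; the robot and the scene stay as the last step left them, time stands still between calls to the robot, and variables do not carry over. Pictures are saved under pics/ and viewed, at most 10 in all, crops included, and the job is handed in when it is done.

```bash
ls; mkdir -p pics; cat > h.py <<'E'
import numpy as np, cv2
from station import bot
from scipy.spatial.transform import Rotation as R
from scipy.optimize import least_squares
def rot(q): return R.from_quat([q[1],q[2],q[3],q[0]]).as_matrix()
def proj(im,P):
    T=np.array(im["world_to_cam"]);P=np.atleast_2d(P);c=P@T[:3,:3].T+T[:3,3]
    s=c[:,:2]/c[:,2:];r2=(s**2).sum(1,keepdims=True);s=s*(1+im["k1"]*r2)
    K=np.array(im["mtx"]);return s@K[:2,:2].T+K[:2,2]
def ray(im,uv):
    K=np.array(im["mtx"]);d=(np.array(uv,float)-K[:2,2])/np.diag(K)[:2];s=d.copy()
    for _ in range(20): s=d/(1+im["k1"]*(s@s))
    T=np.array(im["world_to_cam"]);return -T[:3,:3].T@T[:3,3],T[:3,:3].T@np.r_[s,1]
def atz(im,uv,z):
    o,d=ray(im,uv);return o+d*(z-o[2])/d[2]
def tri(obs):
    A=np.zeros((3,3));b=np.zeros(3)
    for im,uv in obs:
        o,d=ray(im,uv);d=d/np.linalg.norm(d);M=np.eye(3)-np.outer(d,d);A+=M;b+=M@o
    return np.linalg.solve(A,b)
def snap(name,tag):
    im=bot.get_image(name);np.save(f"pics/{tag}.npy",im,allow_pickle=True);cv2.imwrite(f"pics/{tag}.png",im["frame"][:,:,::-1]);return im
def load(tag): return np.load(f"pics/{tag}.npy",allow_pickle=True).item()
def crop(tag,x0,y0,w,h,s,out):
    f=cv2.imread(f"pics/{tag}.png")[y0:y0+h,x0:x0+w];cv2.imwrite(f"pics/{out}.png",cv2.resize(f,None,fx=s,fy=s,interpolation=cv2.INTER_CUBIC))
E
python3 - <<'E'
from h import *
a=snap("scene","s0");b=snap("top","t0")
for i in(a,b):
    T=i["world_to_cam"];print(i["mtx"],i["k1"],-T[:3,:3].T@T[:3,3])
    
cv2.imwrite("pics/both.png",np.vstack([i["frame"][:,:,::-1] for i in (a,b)])[:, :])
s=bot.get_state();print(s)
E
```

```text
jog.py
pics
station.py
[[362.03473093   0.         322.08731412]
 [  0.         362.03473093 197.07267513]
 [  0.           0.           1.        ]] 0.013612781997617429 [1.28998763 0.57665655 0.96335546]
[[372.32270834   0.         321.06819362]
 [  0.         372.32270834 201.2083754 ]
 [  0.           0.           1.        ]] 0.009145904081141592 [0.42720798 0.00121566 1.17820423]
{'clock': 0.1, 'qpos': array([ 1.30217233e+00,  1.16442848e-01,  1.44219935e+00, -2.85503653e-06,
        1.58398651e+00, -3.78108633e-02]), 'joint_velocities': array([-4.65754036e-04, -2.67315799e-03, -2.38010012e-03,  1.39582219e-03,
        7.84582364e-05, -7.72839279e-04]), 'tau': array([ 1.80657211e-03, -7.33654976e+01, -6.33800983e+01,  5.74420119e-05,
        5.16825006e-03,  7.62698448e-06]), 'eef_pos': array([0.15439152, 0.65693461, 0.23063219]), 'tool_rot': array([-7.76501184e-05,  1.15150563e-01,  9.93347915e-01, -5.12177639e-04]), 'contact_force': array([ 0.12115239, -0.25420787,  0.28129258]), 'ft_torque': array([ 0.03096679,  0.03378093, -0.0187828 ]), 'gripper_force': 0.0, 'width': 0.08555289595273223}
```

View pics/s0.png

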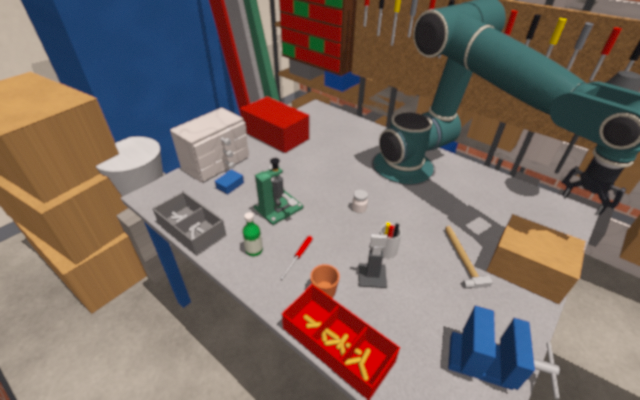

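View pics/t0.png

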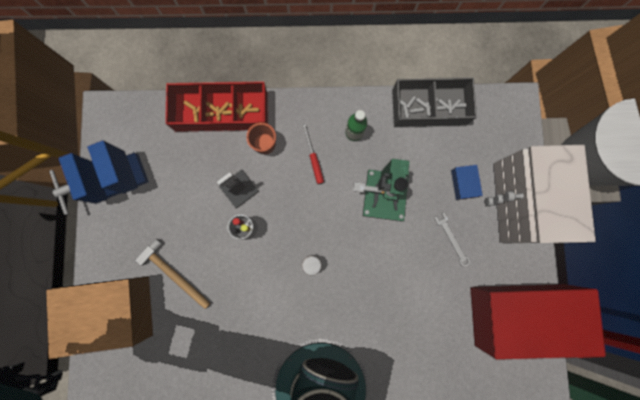

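```bash
python3 - <<'E'
from h import *
L=[("s0",235,152),("s0",335,217),("t0",340,150),("t0",200,163)]
o=[]
for t,x,y in L:
    f=cv2.resize(cv2.imread(f"pics/{t}.png")[y:y+75,x:x+100],None,fx=4,fy=4,interpolation=cv2.INTER_CUBIC)
    for k in range(0,100,10):
        cv2.line(f,(k*4,0),(k*4,6 if k%50 else 14),(0,0,255),1)
        if k<75: cv2.line(f,(0,k*4),(6 if k%50 else 14,k*4),(0,0,255),1)
    o.append(f)
cv2.imwrite("pics/c1.png",np.vstack([np.hstack(o[:2]),np.hstack(o[2:])]))
E
```

```text
(no output)
```

View pics/c1.png

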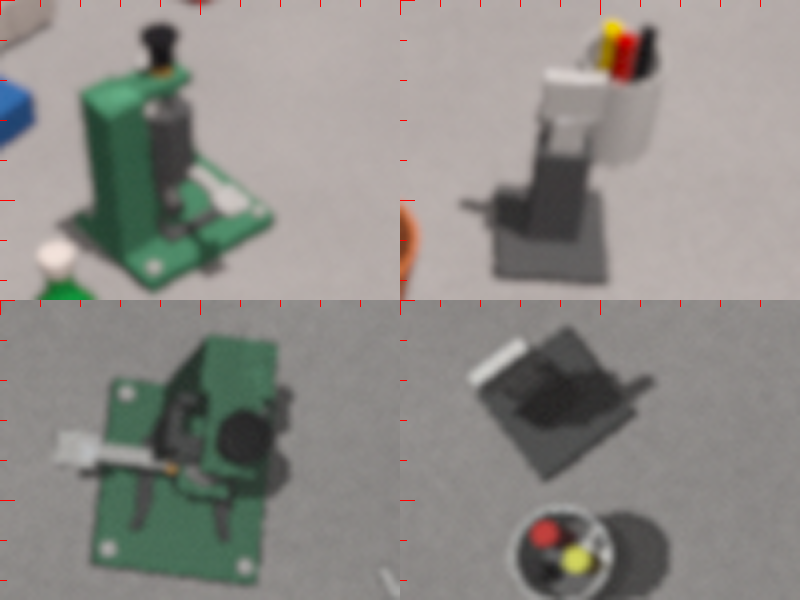

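```bash
cat > fit.py <<'E'
from h import *
def fit(obs,x0):
    def f(p,full=False):
        c,s=np.cos(p[2]),np.sin(p[2]);r=[]
        for im,P,uv in obs:
            w=[p[0]+c*P[0]-s*P[1],p[1]+s*P[0]+c*P[1],P[2]]
            r.append(proj(im,w)[0]-uv)
        return np.array(r) if full else np.ravel(r)
    q=least_squares(f,x0,loss="soft_l1",x_scale=[.1,.1,.1]).x
    return q,f(q,True)
E
python3 - <<'E'
from fit import *
np.set_printoptions(precision=4,suppress=True)
s,t=load("s0"),load("t0")
ob=[(t,(.075,.065,.02),(368.25,170)),(t,(-.075,.065,.02),(362.75,216.25)),(t,(-.075,-.065,.02),(404.25,221)),(t,(0,0,.232),(401,184.5)),
(s,(0,0,.223),(275,160.5)),(s,(-.075,-.065,.02),(303,206.5))][:5]
q,r=fit(ob,[.5,-.2,0]);print("press",q);print(r)
c,sn=np.cos(q[2]),np.sin(q[2]);G=lambda P:[q[0]+c*P[0]-sn*P[1],q[1]+sn*P[0]+c*P[1],P[2]]
print("corners scene",[proj(s,G((a,b,.02)))[0] for a in(-.075,.075) for b in (-.065,.065)])
print("knob tri",tri([(t,(401,184.5)),(s,(275,160.5))]),"trip tri",tri([(t,(358.75,186.75)),(s,(290.5,200.75))]),G((0,.095,.098)))
for z in(.091,.098,.105):print(proj(s,G((0,.095,z))),proj(t,G((0,.095,z))))
ob=[(t,(.045*a,.045*b,.012),uv) for (a,b),uv in zip([(-1,1),(-1,-1),(1,-1),(1,1)],[(219.5,186),(236.5,208),(259,191),(242.5,169.75)])]
for y0 in (0.6,):
    q,r=fit(ob,[.5,.2,y0]);print("holder",q);print(r)
print("bar",atz(t,(217.5,183.5),.192),atz(t,(231.25,173.5),.192))
e=[tri([(t,a),(s,b)]) for a in[(217.5,183.5),(231.25,173.5)] for b in [(371.25,235),(387,235.5)]];print(e)
c,sn=np.cos(q[2]),np.sin(q[2]);G=lambda P:[q[0]+c*P[0]-sn*P[1],q[1]+sn*P[0]+c*P[1],P[2]]
print("scene base", [proj(s,G((.045*a,.045*b,.012)))[0] for a in(-1,1) for b in(-1,1)])
E
```

```text
press [ 0.578  -0.2225 -0.1479]
[[-0.3199 -0.3832]
 [ 0.1017  0.2343]
 [-0.0286  0.5463]
 [ 0.2549 -0.116 ]
 [-0.117   0.4468]]
corners scene [array([283.7706, 187.9209]), array([303.8122, 203.8814]), array([252.9292, 203.6175]), array([272.4552, 221.3484])]
knob tri [ 0.5782 -0.2227  0.2252] trip tri [ 0.5969 -0.1308  0.0999] [np.float64(0.5919580803424936), np.float64(-0.12857781212761435), 0.098]
[[292.771  202.3535]] [[358.4968 188.2698]]
[[292.7019 200.9045]] [[358.7666 187.9058]]
[[292.6323 199.4454]] [[359.0399 187.5373]]
holder [ 0.6123  0.2385 -0.9383]
[[-0.1203  0.0387]
 [-0.1852  0.4914]
 [ 0.4009  0.1351]
 [-0.0683 -0.8122]]
bar [0.5989 0.2601 0.192 ] [0.6252 0.2235 0.192 ]
[array([0.6112, 0.2418, 0.1906]), array([0.5986, 0.2609, 0.1916]), array([0.6254, 0.2243, 0.1899]), array([0.6137, 0.2435, 0.1941])]
scene base [array([384.2614, 262.6488]), array([386.1376, 285.0641]), array([357.3146, 260.9619]), array([357.57  , 283.2001])]
```

```bash
cat > go.py <<'E'
from h import *
def Rdown(psi,tau=0):  # tau: turn about tool y
    c,s=np.cos(psi),np.sin(psi)
    return np.array([[-s,c,0],[c,s,0],[0,0,-1.]])@R.from_euler('y',tau).as_matrix()
def rel(pos,Rt,st=None):
    st=st or bot.get_state();R0=rot(st["tool_rot"]);p=np.array(st["eef_pos"])
    rv=R.from_matrix(R0.T@Rt).as_rotvec();d=R0.T@(np.array(pos)-p)
    print("row",np.r_[rv,d].round(4).tolist(),"rows>=",max(np.linalg.norm(d)/.0625,np.linalg.norm(rv)/.188).round(1))
def stt():
    s=bot.get_state();np.set_printoptions(precision=4,suppress=True)
    print("t",round(s["clock"],2),"q",s["qpos"],"p",s["eef_pos"],"F",s["contact_force"],"w",round(s["width"],4))
    with open("log.txt","a") as f:f.write(repr([list(map(float,s[k])) for k in("qpos","eef_pos","tool_rot")])+"\n")
    return s
E
python3 - <<'E'
from go import *
stt();t=load("t0");s=load("s0")
for n,uv,z in[("jar",(312,265),.075),("tin",(241,227),.1),("drvtip",(307,127),.005),("drvend",(320,182),.012),("pot",(262,138),.08),("oil",(357,118),.16),("malH",(150,250),.02),("malEnd",(208,304),.015),("spanA",(442,218),.004),("box",(467,181),.045)]:print(n,atz(t,uv,z))
rel([.578,-.2225,.29],Rdown(-.36))
E
```

```text
t 0.1 q [ 1.3022  0.1164  1.4422 -0.      1.584  -0.0378] p [0.1544 0.6569 0.2306] F [ 0.1212 -0.2542  0.2813] w 0.0856
jar [0.3711 0.0144 0.075 ]
tin [0.4862 0.2161 0.1   ]
drvtip [0.8103 0.0208 0.005 ]
drvend [ 0.6271 -0.0165  0.012 ]
pot [0.7545 0.1563 0.08  ]
oil [ 0.7827 -0.1239  0.16  ]
malH [0.4277 0.5093 0.02  ]
malEnd [0.2605 0.3328 0.015 ]
spanA [ 0.5033 -0.4002  0.004 ]
box [ 0.6132 -0.4713  0.045 ]
row [-0.0008, 0.0009, 1.7, -0.6136, -0.7593, -0.0586] rows>= 15.6
```

```bash
python3 jog.py '[[0,0,0.19,-0.04,-0.05,-0.05,0.085],[0,0,1.7,-0.614,-0.759,-0.059,0.085],[0,0,1.7,-0.614,-0.759,-0.059,0.085],[0,0,1.7,-0.614,-0.759,-0.059,0.085],[0,0,1.7,-0.614,-0.759,-0.059,0.085],[0,0,1.7,-0.614,-0.759,-0.059,0.085],[0,0,1.7,-0.614,-0.759,-0.059,0.085],[0,0,1.7,-0.614,-0.759,-0.059,0.085],[0,0,1.7,-0.614,-0.759,-0.059,0.085],[0,0,1.7,-0.614,-0.759,-0.059,0.085]]' 60; python3 - <<'E'
from go import *
stt();rel([.578,-.2225,.29],Rdown(-.36))
E
```

```text
clock: 1.35
eef_pos: [0.4203, 0.1042, 0.2823]
tool_rot: [0.0, 0.823, 0.568, 0.0]
contact_force: [1.6, 0.6, -0.3]
width: 0.0848
gripper_force: 0.0
t 1.35 q [ 0.1839 -0.4338  1.8466  0.0001  1.7284  0.5472] p [0.4203 0.1042 0.2823] F [ 1.6272  0.5939 -0.2843] w 0.0848
row [0.0004, -0.0003, -0.0032, -0.2493, 0.2635, -0.0077] rows>= 5.8
```

```bash
python3 jog.py '[[0,0,0,-0.249,0.2635,-0.008,0.085],[0,0,0,-0.249,0.2635,-0.008,0.085],[0,0,0,-0.249,0.2635,-0.008,0.085],[0,0,0,-0.249,0.2635,-0.008,0.085],[0,0,0,-0.249,0.2635,-0.008,0.085],[0,0,0,-0.249,0.2635,-0.008,0.085],[0,0,0,-0.249,0.2635,-0.008,0.085]]'; python3 - <<'E'
from go import *
stt();rel([.578,-.2225,.209],Rdown(-.36))
E
```

```text
clock: 2.22
eef_pos: [0.5794, -0.2224, 0.2885]
tool_rot: [-0.001, 0.823, 0.568, -0.001]
contact_force: [-0.4, 0.6, -0.2]
width: 0.0849
gripper_force: 0.0
t 2.23 q [-0.4074 -0.0099  1.4806 -0.0002  1.6732 -0.0446] p [ 0.5794 -0.2224  0.2885] F [-0.4473  0.6146 -0.2491] w 0.0849
row [-0.0024, 0.0001, -0.0028, -0.0006, -0.0011, 0.0795] rows>= 1.3
```

```bash
python3 jog.py '[[0,0,0,-0.0005,-0.001,0.045,0.085],[0,0,0,-0.0005,-0.001,0.078,0.06],[0,0,0,-0.0005,-0.001,0.08,0.03],[0,0,0,-0.0005,-0.001,0.08,0.03],[0,0,0,-0.0005,-0.001,0.08,0.03],[0,0,0,-0.0005,-0.001,0.08,0.03]]' 80; python3 - <<'E'
from go import *
stt()
E
```

```text
clock: 2.98
eef_pos: [0.5805, -0.2203, 0.2126]
tool_rot: [0.003, 0.822, 0.569, 0.003]
contact_force: [26.7, -9.6, -8.3]
width: 0.0323
gripper_force: 80.0
t 2.98 q [-0.4041 -0.0009  1.5937  0.0007  1.5404 -0.0447] p [ 0.5805 -0.2203  0.2126] F [26.6886 -9.6062 -8.3313] w 0.0323
```

```bash
python3 jog.py '[[0,0,0,0,0.0015,0,0.03],[0,0,0,0,0.0015,0,0.03],[0,0,0,0,0.0015,0,0.03]]'; python3 - <<'E'
from go import *
stt();s=snap("scene","s1");t=snap("top","t1")
o=[cv2.resize(cv2.imread(f"pics/{n}.png")[y:y+75,x:x+100],None,fx=4,fy=4,interpolation=cv2.INTER_CUBIC) for n,x,y in[("s1",225,130),("t1",350,150)]]
cv2.imwrite("pics/c2.png",np.hstack(o))
E
```

```text
clock: 3.35
eef_pos: [0.5806, -0.2204, 0.212]
tool_rot: [0.002, 0.822, 0.569, 0.001]
contact_force: [14.4, -3.2, -9.1]
width: 0.0325
gripper_force: 80.3
t 3.35 q [-0.404   0.0021  1.5917  0.0005  1.5433 -0.0445] p [ 0.5806 -0.2204  0.212 ] F [14.3978 -3.2464 -9.0631] w 0.0325
```

View pics/c2.png

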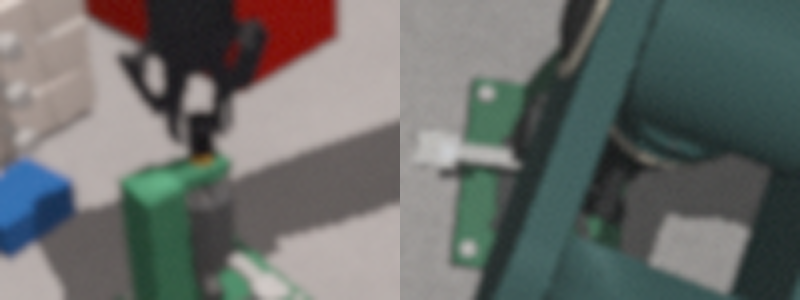

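```bash
python3 jog.py '[[0,0,0,0,0.001,-0.006,0.03],[0,0,0,0,0.001,-0.012,0.03],[0,0,0,0,0.001,-0.018,0.03],[0,0,0,0,0.001,-0.024,0.03],[0,0,0,0,0.001,-0.029,0.03],[0,0,0,0,0.001,-0.029,0.03]]' 100; python3 - <<'E'
from go import *
stt()
E
```

```text
clock: 4.2
eef_pos: [0.5807, -0.2204, 0.24]
tool_rot: [0.0, 0.822, 0.569, 0.001]
contact_force: [8.0, -2.1, -13.0]
width: 0.0318
gripper_force: 95.6
t 4.2 q [-0.404  -0.0037  1.5523  0.0004  1.5916 -0.0445] p [ 0.5807 -0.2204  0.24  ] F [  7.9848  -2.0681 -12.9666] w 0.0318
```

```bash
for i in 1; do python3 jog.py '[[0,0,0,0,0,-0.002,0.03],[0,0,0,0,0,-0.004,0.03],[0,0,0,0,0,-0.004,0.03]]' | grep -E 'pos|force|width'; python3 jog.py '[[0,0,0,0,0,0.0015,0.03],[0,0,0,0,0,0.003,0.03],[0,0,0,0,0,0.003,0.03]]' | grep -E 'pos|force|width'; done; python3 - <<'E'
from go import *
stt();s=snap("scene","s2")
o=[cv2.resize(cv2.imread(f"pics/{n}.png")[y:y+75,x:x+100],None,fx=4,fy=4,interpolation=cv2.INTER_CUBIC) for n,x,y in[("s1",225,120),("s2",225,120)]]
cv2.imwrite("pics/c3.png",np.hstack(o))
E
```

```text
eef_pos: [0.5807, -0.2204, 0.2436]
contact_force: [9.5, -2.4, -15.8]
width: 0.0322
gripper_force: 95.5
eef_pos: [0.5807, -0.2204, 0.2404]
contact_force: [9.6, -3.1, -16.6]
width: 0.0318
gripper_force: 95.5
t 4.95 q [-0.404  -0.0037  1.5516  0.0004  1.5926 -0.0445] p [ 0.5807 -0.2204  0.2404] F [  9.6119  -3.1195 -16.5884] w 0.0318
```

View pics/c3.png

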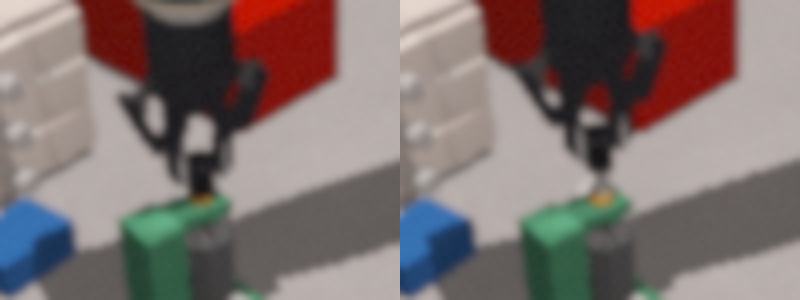

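```bash
python3 jog.py '[[0,0,0,0,0,-0.003,0.03],[0,0,0,0,0,-0.006,0.03],[0,0,0,0,0,-0.007,0.03],[0,0,0,0,0,-0.007,0.03]]' | grep -E 'pos|force'; python3 jog.py '[[0,0,0,0,0,0.0015,0.03],[0,0,0,0,0,0.003,0.03],[0,0,0,0,0,0.003,0.03]]' | grep -E 'pos|force'
echo; python3 jog.py '[[0,0,0,0,0,-0.003,0.03],[0,0,0,0,0,-0.006,0.03],[0,0,0,0,0,-0.006,0.03]]' | grep -E 'pos|force'; python3 jog.py '[[0,0,0,0,0,0.0015,0.03],[0,0,0,0,0,0.003,0.03],[0,0,0,0,0,0.003,0.03]]' | grep -E 'pos|force'
```

```text
eef_pos: [0.5807, -0.2204, 0.2473]
contact_force: [9.2, -1.8, -17.3]
gripper_force: 95.6
eef_pos: [0.5807, -0.2204, 0.2443]
contact_force: [9.9, -2.8, -18.0]
gripper_force: 95.6

eef_pos: [0.5807, -0.2204, 0.251]
contact_force: [8.4, -1.8, -13.3]
gripper_force: 96.2
eef_pos: [0.5809, -0.2205, 0.2502]
contact_force: [4.2, 0.3, 6.3]
gripper_force: 98.0
```

```bash
python3 jog.py '[[0,0,0,0,0,-0.0015,0.03],[0,0,0,0,0,-0.0015,0.06],[0,0,0,0,0,-0.0015,0.085],[0,0,0,0,0,-0.0015,0.085],[0,0,0,0,0,-0.0015,0.085],[0,0,0,0,0,-0.03,0.085],[0,0,0,0,0,-0.06,0.085]]'; python3 - <<'E'
from go import *
stt()
D=[eval(l) for l in open("log.txt")]
Q=np.array([d[0] for d in D]);P=np.array([d[1] for d in D])
# planar: r = a1 + L2 sin q2 + L3 sin(th) + L6 sin(th+q5), z = d1 + L2 cos q2 + L3 cos th + L6 cos(th+q5)
r=np.hypot(P[:,0],P[:,1]);off=np.arctan2(P[:,1],P[:,0])-Q[:,0]
print("lat",r*np.sin(off)); rr=r*np.cos(off)
A=[];b=[]
q2=Q[:,1];th=q2+Q[:,2];al=th+Q[:,4]
# unknown a1,L2,L3,e3,K=d1-L6
for k in range(len(Q)):
    A.append([1,np.sin(q2[k]),np.sin(th[k]),0]);b.append(rr[k]-0)
    A.append([0,np.cos(q2[k]),np.cos(th[k]),1]);b.append(P[k,2])
x,res,rk,sv=np.linalg.lstsq(A,b,rcond=None);print(x,res,rk,sv,(A@x-b).round(4))
E
```

```text
clock: 7.5
eef_pos: [0.58, -0.2206, 0.3077]
tool_rot: [-0.0, 0.822, 0.569, -0.0]
contact_force: [0.2, -0.5, 1.2]
width: 0.0852
gripper_force: 0.0
t 7.5 q [-0.4046 -0.0117  1.4518 -0.      1.7023 -0.0446] p [ 0.58   -0.2206  0.3077] F [ 0.1735 -0.5303  1.1736] w 0.0852
lat [0.0255 0.0255 0.0254 0.0257 0.0256 0.0256 0.0256 0.0255]
[ 0.0068  0.437   0.6171 -0.2107] [0.0001] 4 [4.0022 3.9841 0.3045 0.1302] [ 0.0002  0.0003  0.0002  0.0007 -0.0037 -0.0006  0.0029  0.0002  0.0041
  0.0002  0.0014  0.0001  0.0015  0.0001 -0.0065 -0.001 ]
```

```bash
python3 - <<'E'
from go import *
Rt=Rdown(-.938,.87);z=Rt[:,2];print(z)
pc=np.array([.612,.2405,.170]);rel(pc-.10*z+[0,0,.03],Rt)
print(pc-.1*z, pc+.007*z)
E
```

```text
[ 0.61633721  0.45202563 -0.64482655]
row [-0.252, 0.8452, 0.5403, 0.3788, -0.1742, 0.0434] rows>= 6.7
[0.55036628 0.19529744 0.23448265] [0.61631436 0.24366418 0.16548621]
```

```bash
python3 jog.py '[[-0.252,0.845,0.54,0.379,-0.174,0.043,0.085],[-0.252,0.845,0.54,0.379,-0.174,0.043,0.085],[-0.252,0.845,0.54,0.379,-0.174,0.043,0.085],[-0.252,0.845,0.54,0.379,-0.174,0.043,0.085],[-0.252,0.845,0.54,0.379,-0.174,0.043,0.085],[-0.252,0.845,0.54,0.379,-0.174,0.043,0.085],[-0.252,0.845,0.54,0.379,-0.174,0.043,0.085],[-0.252,0.845,0.54,0.379,-0.174,0.043,0.085],[-0.252,0.845,0.54,0.379,-0.174,0.043,0.085],[-0.252,0.845,0.54,0.379,-0.174,0.043,0.085]]'; python3 - <<'E'
from go import *
stt();s=snap("scene","s3");snap("top","t3")
Rt=Rdown(-.938,.87);z=Rt[:,2];pc=np.array([.612,.2405,.170]);rel(pc-.1*z+[0,0,.03],Rt);rel(pc+.007*z,Rt)
o=[cv2.resize(cv2.imread(f"pics/{n}.png")[y:y+75,x:x+100],None,fx=4,fy=4,interpolation=cv2.INTER_CUBIC) for n,x,y in[("s3",235,140),("s3",335,200),("t3",340,150),("t3",200,163)]]
cv2.imwrite("pics/c4.png",np.vstack([np.hstack(o[:2]),np.hstack(o[2:])]))
E
```

```text
clock: 8.75
eef_pos: [0.5513, 0.1942, 0.2644]
tool_rot: [-0.13, 0.862, 0.282, 0.401]
contact_force: [-0.5, -0.3, 0.8]
width: 0.0851
gripper_force: 0.0
t 8.75 q [ 0.1015 -0.5597  2.1218  0.5354  0.8575  0.8387] p [0.5513 0.1942 0.2644] F [-0.548  -0.2866  0.8069] w 0.0851
row [0.0018, -0.0001, -0.0002, 0.0001, -0.0015, -0.0002] rows>= 0.0
row [0.0018, -0.0001, -0.0002, -0.0229, -0.0017, 0.1262] rows>= 2.1
```

View pics/c4.png

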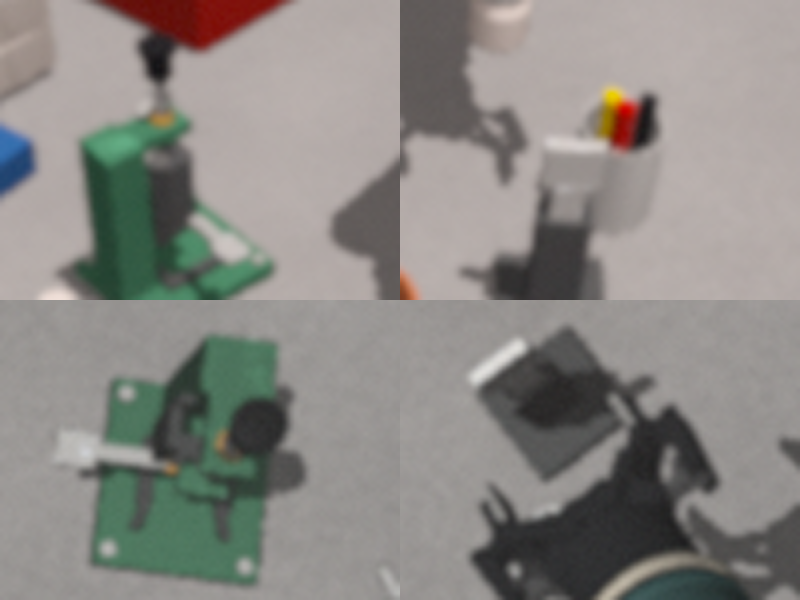

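```bash
python3 jog.py '[[0,0,0,-0.023,-0.0017,0.05,0.085],[0,0,0,-0.023,-0.0017,0.1,0.085],[0,0,0,-0.023,-0.0017,0.126,0.085],[0,0,0,-0.023,-0.0017,0.126,0.085],[0,0,0,-0.023,-0.0017,0.126,0.035],[0,0,0,-0.023,-0.0017,0.126,0.035],[0,0,0,-0.023,-0.0017,0.126,0.035],[0,0,0,-0.023,-0.0017,0.126,0.035]]' 40; python3 - <<'E'
from go import *
stt();
E
```

```text
clock: 9.85
eef_pos: [0.6159, 0.2447, 0.1669]
tool_rot: [-0.131, 0.861, 0.282, 0.402]
contact_force: [-0.2, -0.8, 5.9]
width: 0.0427
gripper_force: 42.0
t 9.85 q [ 0.1983 -0.2943  2.1014  0.6071  0.598   0.7585] p [0.6159 0.2447 0.1669] F [-0.1524 -0.7595  5.8969] w 0.0427
```

```bash
python3 - <<'E'
from go import *
s=bot.get_state();print(rot(s["tool_rot"]).T@[0,0,1])
E
python3 jog.py '[[0,0,0,0,0,0,0.03],[0,0,0,0.0077,0,-0.0065,0.03],[0,0,0,0.023,0,-0.0193,0.03]]' 90
```

```text
[ 0.76582504  0.00184505 -0.64304634]
clock: 10.22
eef_pos: [0.6151, 0.2448, 0.1952]
tool_rot: [-0.131, 0.862, 0.282, 0.4]
contact_force: [-0.1, 0.0, -1.3]
width: 0.041
gripper_force: 91.2
```

```bash
python3 jog.py '[[0,0,0,0.0268,0,-0.0225,0.03],[0,0,0,0.0536,0,-0.045,0.03],[0,0,0,0.088,0,-0.074,0.03],[0,0,0,0.088,0,-0.074,0.03]]'; python3 - <<'E'
from go import *
stt();
Rg=Rdown(-.938,.87);z=Rg[:,2]
# blank pad centre in tool: TCP=pc+.007z + measured offset
# flat: tool tau=-.70, azimuth az -> psi=az-pi/2
az=.15;Rf=Rdown(az-np.pi/2,.87-np.pi/2)
# pad centre in tool frame, from grasp: 
tcp=np.array([.6159,.2447,.1669]);c=Rg.T@(np.array([.612,.2405,.170])-tcp);print("c tool",c)
for zc in(.06,.012):
    p=np.array([.57,.09,zc])-Rf@c;print(p);rel(p,Rf)
E
```

```text
clock: 10.72
eef_pos: [0.6162, 0.2451, 0.3166]
tool_rot: [-0.13, 0.86, 0.282, 0.404]
contact_force: [-0.6, -0.1, -1.7]
width: 0.0413
gripper_force: 91.2
t 10.72 q [ 0.1991 -0.3843  1.9235  0.451   0.8264  0.963 ] p [0.6162 0.2451 0.3166] F [-0.6162 -0.0816 -1.7351] w 0.0413
c tool [-0.0013  0.0011 -0.0063]
[0.5668 0.0906 0.0544]
row [-0.0429, -1.5443, 0.5339, -0.2857, 0.0944, 0.0673] rows>= 8.7
[0.5668 0.0906 0.0064]
row [-0.0429, -1.5443, 0.5339, -0.3226, 0.0942, 0.098] rows>= 8.7
```

```bash
python3 - <<'E'
from go import *
az=.15;Rf=Rdown(az-np.pi/2,.87-np.pi/2);rel([.5668,.0906,.22],Rf)
E
```

```text
row [-0.0429, -1.5443, 0.5339, -0.1584, 0.095, -0.0387] rows>= 8.7
```

```bash
python3 jog.py '[[-0.004,-0.16,0.055,0.02,0.03,-0.02,0.03],[-0.043,-1.544,0.534,-0.158,0.095,-0.039,0.03],[-0.043,-1.544,0.534,-0.158,0.095,-0.039,0.03],[-0.043,-1.544,0.534,-0.158,0.095,-0.039,0.03],[-0.043,-1.544,0.534,-0.158,0.095,-0.039,0.03],[-0.043,-1.544,0.534,-0.158,0.095,-0.039,0.03],[-0.043,-1.544,0.534,-0.158,0.095,-0.039,0.03],[-0.043,-1.544,0.534,-0.158,0.095,-0.039,0.03],[-0.043,-1.544,0.534,-0.158,0.095,-0.039,0.03],[-0.043,-1.544,0.534,-0.158,0.095,-0.039,0.03]]'; python3 - <<'E'
from go import *
stt();az=.15;Rf=Rdown(az-np.pi/2,.87-np.pi/2);rel([.5668,.0906,.22],Rf);s=snap("scene","s4");t=snap("top","t4")
for im in(s,t):print([proj(im,[.57-a*np.cos(az),.09-a*np.sin(az),.225])[0].round(1) for a in(-.022,.158)])
cv2.imwrite("pics/c5.png",np.hstack([cv2.resize(cv2.imread(f"pics/{n}.png")[y:y+150,x:x+200],None,fx=2,fy=2,interpolation=cv2.INTER_CUBIC) for n,x,y in[("s4",260,120),("t4",220,140)]]))
E
```

```text
clock: 11.98
eef_pos: [0.5662, 0.0906, 0.2121]
tool_rot: [0.026, 0.935, 0.07, -0.347]
contact_force: [-0.8, -1.1, -1.7]
width: 0.0412
gripper_force: 91.4
t 11.97 q [ 0.1234  0.3375  1.3281 -0.0222  2.1868  1.538 ] p [0.5662 0.0906 0.2121] F [-0.7563 -1.1234 -1.7046] w 0.0412
row [0.0008, 0.0104, -0.0002, -0.0047, 0.0001, -0.0064] rows>= 0.1
[array([343.3, 201. ]), array([368.6, 171.8])]
[array([278.9, 182.6]), array([290.5, 251.6])]
```

View pics/c5.png

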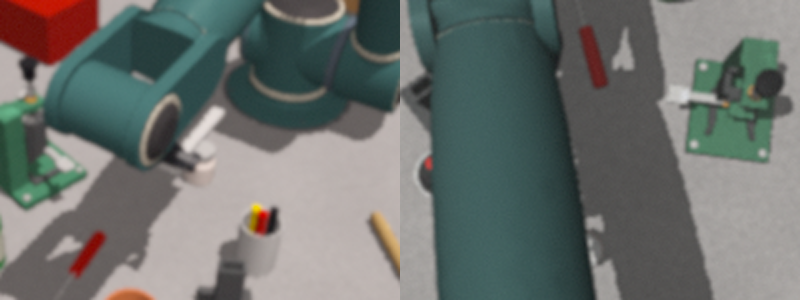

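```bash
python3 - <<'E'
from go import *
az=.15;Rf=Rdown(az-np.pi/2,.87-np.pi/2);rel([.5668,.0906,.016],Rf)
print(rot(bot.get_state()["tool_rot"]).T@[0,0,-1])
E
```

```text
row [0.0005, 0.0035, 0.0008, 0.1293, 0.0, 0.1508] rows>= 3.2
[6.47513694e-01 1.97770439e-04 7.62053789e-01]
```

```bash
python3 jog.py '[[0,0.003,0,0.032,0,0.038,0.03],[0,0.003,0,0.065,0,0.076,0.03],[0,0.003,0,0.097,0,0.114,0.03],[0,0.003,0,0.116,0,0.136,0.03],[0,0.003,0,0.129,0,0.151,0.03],[0,0.003,0,0.129,0,0.151,0.03]]' | grep -E 'pos|force'; python3 jog.py '[[0,0,0,0.0016,0,0.0019,0.03],[0,0,0,0.0032,0,0.0038,0.03],[0,0,0,0.0032,0,0.0038,0.03]]' | grep -E 'pos|force'
```

```text
eef_pos: [0.5656, 0.0903, 0.0164]
contact_force: [0.2, 0.5, -0.8]
gripper_force: 91.4
eef_pos: [0.5659, 0.0905, 0.0117]
contact_force: [-0.9, -0.9, -1.3]
gripper_force: 91.4
```

```bash
for i in 1 ; do python3 jog.py '[[0,0,0,0.0013,0,0.0015,0.03],[0,0,0,0.0013,0,0.0015,0.03]]' | grep -E 'pos|contact'; python3 jog.py '[[0,0,0,0.0013,0,0.0015,0.03],[0,0,0,0.0013,0,0.0015,0.03]]' | grep -E 'pos|contact';python3 jog.py '[[0,0,0,0.001,0,0.0012,0.03],[0,0,0,0.001,0,0.0012,0.03]]' | grep -E 'pos|contact'; done
```

```text
eef_pos: [0.5657, 0.0904, 0.0092]
contact_force: [-0.1, -0.3, -2.1]
eef_pos: [0.5657, 0.0904, 0.0071]
contact_force: [0.5, 0.0, -0.5]
eef_pos: [0.5657, 0.0904, 0.0056]
contact_force: [1.1, 1.2, -1.9]
```

```bash
for i in 1 ; do python3 jog.py '[[0,0,0,0.001,0,0.0012,0.03],[0,0,0,0.001,0,0.0012,0.03]]' | grep -E 'pos|contact'; python3 jog.py '[[0,0,0,0.001,0,0.0012,0.03],[0,0,0,0.001,0,0.0012,0.03]]' | grep -E 'pos|contact';done
```

```text
eef_pos: [0.5658, 0.0905, 0.0042]
contact_force: [0.2, -0.4, -2.1]
eef_pos: [0.5658, 0.0905, 0.0039]
contact_force: [-1.9, -0.5, 11.2]
```

```bash
python3 jog.py '[[0,0,0,-0.0003,0,-0.0004,0.038],[0,0,0,-0.0006,0,-0.0008,0.046],[0,0,0,-0.0006,0,-0.0008,0.065],[0,0,0,-0.0006,0,-0.0008,0.065]]' 25; python3 - <<'E'
from go import *
stt();az=.15;Rd=Rdown(az-np.pi/2,0)
print(rot(bot.get_state()["tool_rot"]).T@[0,0,1])
E
```

```text
clock: 14.95
eef_pos: [0.5658, 0.0904, 0.0035]
tool_rot: [0.026, 0.936, 0.07, -0.344]
contact_force: [-0.6, 0.7, 0.3]
width: 0.065
gripper_force: 0.0
t 14.95 q [ 0.123   0.5002  1.4707 -0.0188  1.8745  1.5446] p [0.5658 0.0904 0.0035] F [-0.5665  0.6785  0.2589] w 0.065
[-0.6474  0.0003 -0.7622]
```

```bash
python3 - <<'E'
from go import *
rel([.45,-.15,.25],Rdown(-1.57))
E
python3 jog.py '[[0,0,0,0,0,-0.03,0.075],[0,0,0,0,0,-0.07,0.085],[0,0,0,0,0,-0.1,0.085]]' | grep -E 'pos|contact'
python3 - <<'E'
from go import *
rel([.45,-.15,.25],Rdown(-1.57))
E
```

```text
row [0.0529, 0.7027, 0.1432, -0.2742, 0.2205, -0.0904] rows>= 5.8
eef_pos: [0.6307, 0.1003, 0.0811]
contact_force: [0.2, -0.5, -0.5]
row [0.0529, 0.7019, 0.1433, -0.2741, 0.2205, 0.011] rows>= 5.6
```

```bash
python3 jog.py '[[0,0,0,-0.036,0,-0.042,0.085],[0.053,0.702,0.143,-0.274,0.22,0.011,0.085],[0.053,0.702,0.143,-0.274,0.22,0.011,0.085],[0.053,0.702,0.143,-0.274,0.22,0.011,0.085],[0.053,0.702,0.143,-0.274,0.22,0.011,0.085],[0.053,0.702,0.143,-0.274,0.22,0.011,0.085],[0.053,0.702,0.143,-0.274,0.22,0.011,0.085],[0.053,0.702,0.143,-0.274,0.22,0.011,0.085]]' | grep -E 'pos|contact'
python3 - <<'E'
from go import *
stt();snap("scene","s5");snap("top","t5")
o=[cv2.resize(cv2.imread(f"pics/{n}.png")[y:y+100,x:x+100],None,fx=4,fy=4,interpolation=cv2.INTER_CUBIC) for n,x,y in[("s5",305,155),("t5",250,170)]]
cv2.imwrite("pics/c6.png",np.hstack(o))
E
```

```text
eef_pos: [0.4477, -0.1521, 0.2512]
contact_force: [1.1, 0.4, -0.0]
t 16.32 q [-0.381  -0.3411  1.8292 -0.0006  1.6501  1.193 ] p [ 0.4477 -0.1521  0.2512] F [ 1.065   0.4323 -0.0212] w 0.0849
```

View pics/c6.png

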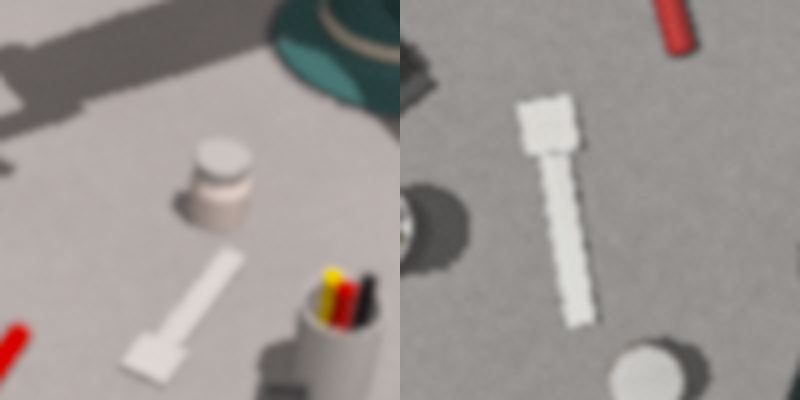

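```bash
python3 - <<'E'
from go import *
t=load("t5");s=load("s5")
a=atz(t,(286.1,194.75),.01);b=atz(t,(295.5,251.1),.01);print(a,b,np.linalg.norm(a-b))
print("tri",tri([(t,(286.1,194.75)),(s,(341,248.75))]),tri([(t,(295.5,251.1)),(s,(363.75,218.75))]))
az=np.arctan2(*(a-b)[1::-1]);print("az",az)
# segmentation
f=t["frame"].astype(int);m=(f.min(2)>165).astype(np.uint8);m[:185]=0;m[255:]=0;m[:,:275]=0;m[:,305:]=0
ys,xs=np.nonzero(m);print(m.sum(),xs.min(),xs.max(),ys.min(),ys.max())
W=np.array([atz(t,(x,y),.01)[:2] for x,y in zip(xs,ys)])
c=W.mean(0);u=np.linalg.svd(W-c)[2][0];u*=np.sign(u[0]);pr=(W-c)@u;print("cen",c,"az",np.arctan2(u[1],u[0]),pr.min(),pr.max())
for lo,hi in[(-.1,-.05),(-.05,0),(0,.04),(.055,.09)]:
    k=(pr>lo)&(pr<hi);print(lo,W[k].mean(0),((W[k]-c)@[-u[1],u[0]]).mean())
E
```

```text
[0.58923907 0.09176072 0.01      ] [0.41183818 0.06539733 0.01      ] 0.17934911779077548
tri [0.58924924 0.09412173 0.00166939] [4.10877201e-01 6.72181891e-02 3.89521509e-04]
az 0.14752937401457114
551 279 298 193 251
cen [0.512427   0.08243711] az 0.14484717521348556 -0.10089330980462222 0.08078518615806789
-0.1 [0.43845112 0.07142732] -0.00021673532837319066
-0.05 [0.48736073 0.0790608 ] 0.0002771378507231207
0 [0.53290053 0.0851041 ] -0.00031611655620477285
0.055 [0.57947817 0.09217244] -4.4869338755542227e-05
```

```bash
python3 - <<'E'
from go import *
t=load("t3");c,s=np.cos(-.148),np.sin(-.148)
for uv in[(385.1,208.75),(385.6,196.25)]:
    w=atz(t,uv,.028);d=w[:2]-[.578,-.2225];print(w,"press xy",c*d[0]+s*d[1],-s*d[0]+c*d[1])
rel([.4587,.0727,.10],Rdown(-1.424))
E
```

```text
[ 0.5350598  -0.21641103  0.028     ] press xy -0.04336866144799308 -0.0003095664152127347
[ 0.57420105 -0.21983323  0.028     ] press xy -0.004150662314094582 0.0020774216384626945
row [-0.0001, 0.0001, -0.1472, 0.0095, -0.2225, 0.149] rows>= 4.3
```

```bash
python3 - <<'E'
from h import *
f=cv2.imread("pics/t5.png")[150:225,345:420] if False else cv2.imread("pics/t3.png")[155:225,355:425]
f=cv2.resize(f,None,fx=8,fy=8,interpolation=cv2.INTER_CUBIC)
cv2.imwrite("pics/c7.png",f)
E
```

```text
(no output)
```

View pics/c7.png

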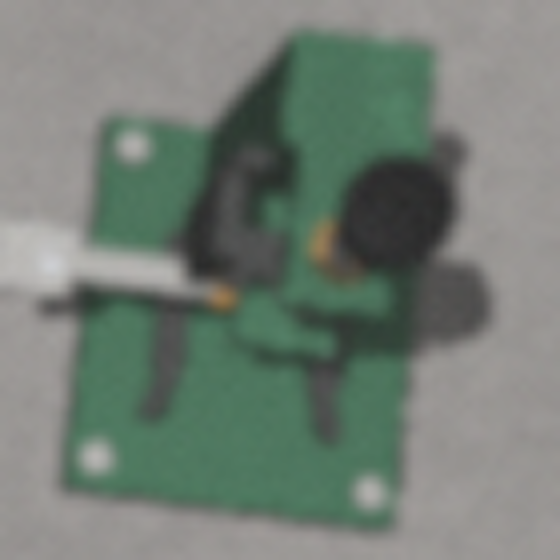

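```bash
python3 jog.py '[[0,0,-0.147,0.0095,-0.2225,0.149,0.055],[0,0,-0.147,0.0095,-0.2225,0.149,0.055],[0,0,-0.147,0.0095,-0.2225,0.149,0.055],[0,0,-0.147,0.0095,-0.2225,0.149,0.055],[0,0,-0.147,0.0095,-0.2225,0.149,0.055],[0,0,-0.147,0.0095,-0.2225,0.149,0.055]]' | grep -E 'pos|contact'
python3 - <<'E'
from go import *
stt();rel([.4587,.0727,.004],Rdown(-1.424))
E
```

```text
eef_pos: [0.4581, 0.0741, 0.099]
contact_force: [0.3, -0.3, 1.1]
t 17.18 q [ 0.1054 -0.2916  2.0392  0.0001  1.3969  1.5252] p [0.4581 0.0741 0.099 ] F [ 0.302  -0.3471  1.0749] w 0.0552
row [-0.0002, 0.0029, 0.0042, 0.0007, 0.0015, 0.095] rows>= 1.5
```

```bash
python3 jog.py '[[0,0,0.004,0.0007,0.0015,0.05,0.055],[0,0,0.004,0.0007,0.0015,0.085,0.055],[0,0,0.004,0.0007,0.0015,0.094,0.055],[0,0,0.004,0.0007,0.0015,0.095,0.02],[0,0,0.004,0.0007,0.0015,0.095,0.02],[0,0,0.004,0.0007,0.0015,0.095,0.02],[0,0,0.004,0.0007,0.0015,0.095,0.02]]' 40
python3 - <<'E'
from go import *
stt()
E
```

```text
clock: 18.05
eef_pos: [0.4604, 0.0715, 0.0068]
tool_rot: [0.0, 0.997, 0.072, 0.001]
contact_force: [-0.2, -1.3, 8.4]
width: 0.0222
gripper_force: 39.7
t 18.05 q [ 0.0994 -0.194   2.1203 -0.0002  1.2131  1.5261] p [0.4604 0.0715 0.0068] F [-0.2447 -1.2891  8.3831] w 0.0222
```

```bash
python3 jog.py '[[0,0,0,0,0,0,0.018],[0,0,0,0,0,-0.01,0.018],[0,0,0,0,0,-0.03,0.018],[0,0,0,0,0,-0.07,0.018],[0,0,0,0,0,-0.115,0.018],[0,0,0,0,0,-0.115,0.018]]' 90 | grep -E 'pos|force|width'
python3 - <<'E'
from go import *
stt();rel([.4069,-.1964,.115],Rdown(-.148-np.pi/2))
E
```

```text
eef_pos: [0.4608, 0.0717, 0.1243]
contact_force: [1.2, 0.5, -1.6]
width: 0.0198
gripper_force: 82.7
t 18.8 q [ 0.0994 -0.3104  2.0116  0.0002  1.4348  1.5262] p [0.4608 0.0717 0.1243] F [ 1.1831  0.4881 -1.5531] w 0.0198
row [-0.0008, -0.0056, 0.292, -0.0919, 0.2575, 0.0087] rows>= 4.4
```

```bash
python3 jog.py '[[0,0,0.05,-0.01,0.03,0,0.018],[0,-0.005,0.292,-0.092,0.2575,0.008,0.018],[0,-0.005,0.292,-0.092,0.2575,0.008,0.018],[0,-0.005,0.292,-0.092,0.2575,0.008,0.018],[0,-0.005,0.292,-0.092,0.2575,0.008,0.018],[0,-0.005,0.292,-0.092,0.2575,0.008,0.018],[0,-0.005,0.292,-0.092,0.2575,0.008,0.018]]' | grep -E 'pos|contact'
python3 - <<'E'
from go import *
stt();T=[.4069,-.1964,.031];rel(T,Rdown(-.148-np.pi/2));s=snap("scene","s6");t=snap("top","t6")
o=[cv2.resize(cv2.imread(f"pics/{n}.png")[y:y+80,x:x+80],None,fx=5,fy=5,interpolation=cv2.INTER_CUBIC) for n,x,y in[("s6",250,140),("t6",350,160)]]
cv2.imwrite("pics/c8.png",np.hstack(o))
# predicted pad corners for level blank at bottom z = TCP-.0068
c,sn=np.cos(-.148),np.sin(-.148);p=np.array(bot.get_state()["eef_pos"])
for b in(.0865,.1305):
  for y in(-.022,.022):
    w=[p[0]+c*b-sn*y,p[1]+sn*b+c*y,p[2]-.0068+.01];print(((proj(s,w)[0]-[250,140])*5).round(),((proj(t,w)[0]-[350,160])*5).round()+[400,0])
E
```

```text
eef_pos: [0.4049, -0.1963, 0.1115]
contact_force: [0.1, -0.0, -2.0]
t 19.68 q [-0.5066 -0.3344  2.051  -0.0024  1.4308  1.2134] p [ 0.4049 -0.1963  0.1115] F [ 0.1011 -0.0193 -1.9627] w 0.0198
row [0.0002, 0.0063, -0.0009, 0.0025, -0.0003, 0.0805] rows>= 1.3
[210. 165.] [631. 311.]
[246. 192.] [555. 301.]
[165. 188.] [639. 235.]
[200. 215.] [563. 225.]
```

View pics/c8.png

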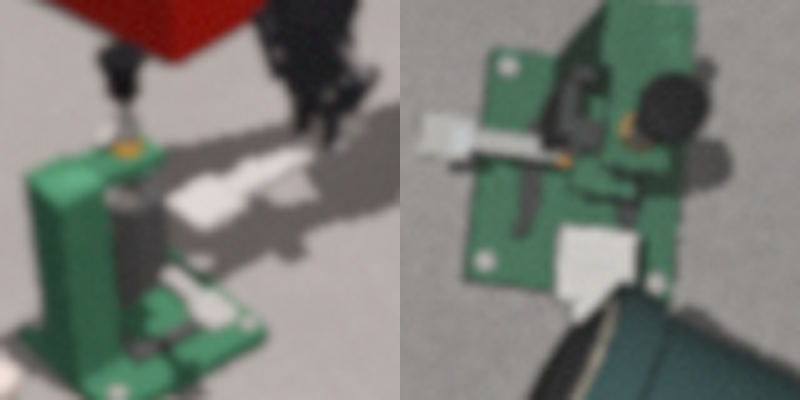

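```bash
python3 jog.py '[[0,0.006,0,0.0025,-0.0003,0.04,0.018],[0,0.006,0,0.0025,-0.0003,0.065,0.018],[0,0.006,0,0.0025,-0.0003,0.072,0.018],[0,0.006,0,0.0025,-0.0003,0.072,0.018]]' 50| grep -E 'pos|contact'; for k in 1; do python3 jog.py '[[0,0,0,0,0,0.003,0.018],[0,0,0,0,0,0.003,0.018]]' | grep -E 'pos|contact'; python3 jog.py '[[0,0,0,0,0,0.003,0.018],[0,0,0,0,0,0.003,0.018]]' | grep -E 'pos|contact'; done
```

```text
eef_pos: [0.4076, -0.1961, 0.0403]
contact_force: [-0.2, 0.1, -1.7]
eef_pos: [0.4076, -0.1967, 0.0374]
contact_force: [-0.2, 0.2, -2.0]
eef_pos: [0.4072, -0.1966, 0.0338]
contact_force: [-0.9, -0.2, -2.1]
```

```bash
python3 jog.py '[[0,0,0,0,0,0.002,0.018],[0,0,0,0,0,0.002,0.018]]' | grep -E 'pos|contact'; python3 jog.py '[[0,0,0,0,0,0.002,0.018],[0,0,0,0,0,0.002,0.018]]' | grep -E 'pos|contact'; python3 jog.py '[[0,0,0,0,0,0.0015,0.018],[0,0,0,0,0,0.0015,0.018]]' | grep -E 'pos|contact'
```

```text
eef_pos: [0.4072, -0.1966, 0.0317]
contact_force: [-0.1, 0.1, -1.1]
eef_pos: [0.4073, -0.1966, 0.0297]
contact_force: [-0.0, -0.5, -1.7]
eef_pos: [0.4073, -0.1966, 0.0283]
contact_force: [-0.5, -0.9, -0.2]
```

```bash
python3 jog.py '[[0,0,0,0.01,0,-0.0005,0.018],[0,0,0,0.02,0,-0.0005,0.018],[0,0,0,0.03,0,-0.0005,0.018],[0,0,0,0.04,0,-0.0005,0.018],[0,0,0,0.04,0,-0.0005,0.018]]' | grep -E 'pos|contact'; python3 jog.py '[[0,0,0,0.006,0,0,0.018],[0,0,0,0.012,0,0,0.018],[0,0,0,0.012,0,0,0.018]]' | grep -E 'pos|contact'
python3 - <<'E'
from go import *
s=bot.get_state();p=s["eef_pos"];c,sn=np.cos(-.148),np.sin(-.148);d=p[:2]-[.5785,-.222];print("press",c*d[0]+sn*d[1]+.1085,-sn*d[0]+c*d[1]);rel(p,Rdown(-.148-np.pi/2))
E
```

```text
eef_pos: [0.4475, -0.2026, 0.0288]
contact_force: [-1.2, 0.6, -0.9]
eef_pos: [0.4591, -0.2043, 0.0289]
contact_force: [-0.2, -0.3, -0.8]
press -0.012229165097108446 -0.00014102516702578852
row [0.0007, -0.0005, 0.0001, 0.0, 0.0, 0.0] rows>= 0.0
```

Sliding freely; push on to the stop in small steps.

```bash
python3 jog.py '[[0,0,0,0.004,0,0,0.018],[0,0,0,0.008,0,0,0.018],[0,0,0,0.008,0,0,0.018]]' | grep -E 'pos|contact'; python3 jog.py '[[0,0,0,0.0025,0,0,0.018],[0,0,0,0.0025,0,0,0.018]]' | grep -E 'pos|contact'; python3 jog.py '[[0,0,0,0.002,0,0,0.018],[0,0,0,0.002,0,0,0.018]]' | grep -E 'pos|contact'
```

```text
eef_pos: [0.4669, -0.2055, 0.029]
contact_force: [0.3, 0.2, -0.5]
eef_pos: [0.4693, -0.2058, 0.0289]
contact_force: [-0.4, -0.2, -2.4]
eef_pos: [0.4702, -0.2058, 0.0283]
contact_force: [-6.7, 2.2, -0.8]
```

```bash
python3 jog.py '[[0,0,0,0.001,0,0.0008,0.018],[0,0,0,0.001,0,0.0008,0.018]]' | grep -E 'pos|contact'; python3 jog.py '[[0,0,0,0,0,0.0005,0.022],[0,0,0,0,0,0.0005,0.03],[0,0,0,0,0,0.0005,0.05],[0,0,0,0,0,0.0005,0.05]]' | grep -E 'pos|contact|width'
```

```text
eef_pos: [0.4704, -0.2057, 0.0271]
contact_force: [-13.6, 3.2, -0.6]
eef_pos: [0.4723, -0.2064, 0.0278]
contact_force: [0.3, -0.5, -0.8]
width: 0.0503
```

```bash
python3 jog.py '[[0,0,0,0,0,-0.03,0.06],[0,0,0,0,0,-0.09,0.06],[0,0,0,0,0,-0.15,0.02],[0,0,0,0,0,-0.15,0.0]]' | grep -E 'pos|contact'
python3 - <<'E'
from go import *
rel([.5931,-.1241,.145],Rdown(-.148-np.pi/2));s=snap("scene","s7");t=snap("top","t7")
o=[cv2.resize(cv2.imread(f"pics/{n}.png")[y:y+80,x:x+80],None,fx=5,fy=5,interpolation=cv2.INTER_CUBIC) for n,x,y in[("s7",250,140),("t7",350,160)]]
cv2.imwrite("pics/c9.png",np.hstack(o))
E
```

```text
eef_pos: [0.4737, -0.2069, 0.1829]
contact_force: [0.5, 0.1, -1.2]
row [0.0031, -0.008, -0.0, 0.1056, -0.0996, 0.0384] rows>= 2.4
```

View pics/c9.png

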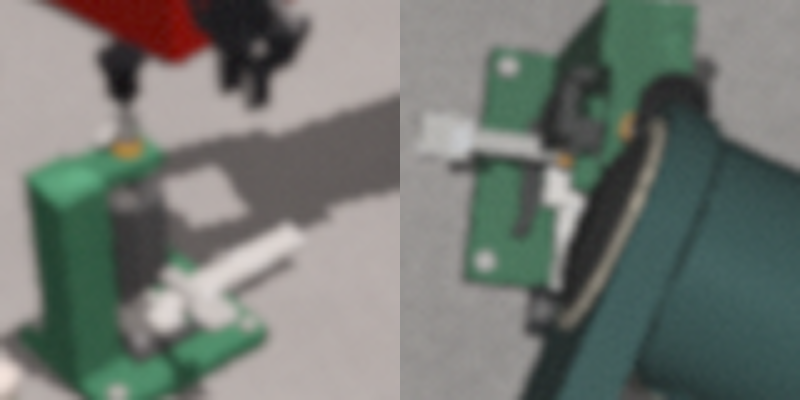

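```bash
python3 jog.py '[[0,0,0,0.02,-0.05,0,0],[0,0,0,0.06,-0.0996,0,0],[0,-0.008,0,0.1056,-0.0996,0.03,0],[0,-0.008,0,0.1056,-0.0996,0.038,0],[0,-0.008,0,0.1056,-0.0996,0.038,0]]' | grep -E 'pos|contact|width'; python3 jog.py '[[0,0,0,0,0,0.02,0],[0,0,0,0,0,0.034,0],[0,0,0,0,0,0.034,0]]' | grep -E 'pos|contact|width'
```

```text
eef_pos: [0.5902, -0.1231, 0.1374]
contact_force: [-0.9, 0.2, -0.4]
width: 0.0002
eef_pos: [0.59, -0.1232, 0.1044]
contact_force: [-0.7, -0.1, -0.2]
width: 0.0
```

```bash
cat > knob.py <<'E'
from h import *
s=bot.get_image("scene")["frame"].astype(int)
f=lambda g:np.abs(s[148:172,262:290]-g[148:172,262:290]).mean()
print("diff cocked",f(load("s7")["frame"].astype(int)).round(1),"diff down",f(load("s0")["frame"].astype(int)).round(1))
E
python3 knob.py
python3 jog.py '[[0,0,0,0,0,0.004,0],[0,0,0,0,0,0.006,0],[0,0,0,0,0,0.006,0]]' | grep -E 'pos|contact'; python3 jog.py '[[0,0,0,0,0,0.003,0],[0,0,0,0,0,0.005,0],[0,0,0,0,0,0.005,0]]' | grep -E 'pos|contact'; python3 knob.py
```

```text
diff cocked 37.9 diff down 60.9
eef_pos: [0.5912, -0.1233, 0.1003]
contact_force: [-2.5, -0.4, 4.4]
eef_pos: [0.5912, -0.1233, 0.0954]
contact_force: [-1.2, 1.1, 3.7]
diff cocked 39.0 diff down 60.8
```

```bash
for i in 1; do python3 jog.py '[[0,0,0,0,0,0.003,0],[0,0,0,0,0,0.003,0]]' | grep -E 'pos|contact';python3 knob.py; python3 jog.py '[[0,0,0,0,0,0.003,0],[0,0,0,0,0,0.003,0]]' | grep -E 'pos|contact'; python3 knob.py; python3 jog.py '[[0,0,0,0,0,0.002,0],[0,0,0,0,0,0.002,0]]' | grep -E 'pos|contact'; python3 knob.py; done
```

```text
eef_pos: [0.591, -0.1234, 0.0919]
contact_force: [-0.1, -0.2, 0.9]
diff cocked 39.4 diff down 60.9
eef_pos: [0.5908, -0.1232, 0.0883]
contact_force: [1.1, -1.2, 2.9]
diff cocked 56.6 diff down 43.1
eef_pos: [0.5908, -0.1232, 0.0865]
contact_force: [-0.1, -0.8, 2.4]
diff cocked 56.4 diff down 43.0
```

```bash
python3 jog.py '[[0,0,0,0,0,-0.03,0],[0,0,0,0,0,-0.08,0],[0,0,0,0,0,-0.14,0],[0,0,0,-0.03,-0.06,-0.2,0],[0,0,0,-0.07,-0.12,-0.22,0],[0,0,0,-0.1,-0.18,-0.22,0],[0,0,0,-0.1,-0.24,-0.22,0],[0,0,0,-0.1,-0.3,-0.22,0],[0,0,0,-0.1,-0.3,-0.22,0]]' | grep -E 'clock|pos|contact'
python3 - <<'E'
from go import *
s=snap("scene","s8");t=snap("top","t8");np.set_printoptions(precision=4,suppress=True)
# knob centre of dark blob
def dark(im,x0,x1,y0,y1,th=45):
    f=im["frame"][y0:y1,x0:x1].max(2)<th;ys,xs=np.nonzero(f);return xs.mean()+x0,ys.mean()+y0,f.sum(),ys.min()+y0
for n in("s0","s7","s8"):print(n,dark(load(n),264,288,145,172))
for n in("t0","t3","t8"):print(n,dark(load(n),388,416,170,200,40))
# moved bystanders: compare top before/after
d=np.abs(load("t0")["frame"].astype(int)-t["frame"].astype(int)).max(2)>60
for nm,(u,v) in dict(jar=(312,265),tin=(241,227),drv=(314,155),pot=(262,138),oil=(357,125),span=(452,240),box=(467,181),mal=(180,275)).items():print(nm,d[v-15:v+15,u-15:u+15].mean().round(3))
# blank mask in top
f=t["frame"].astype(int);m=(f.min(2)>165);m[:160]=0;m[245:]=0;m[:,355:]=m[:,355:];m[:,:370]=0;m[:,410:]=0
ys,xs=np.nonzero(m);c,sn=np.cos(-.148),np.sin(-.148)
W=np.array([atz(t,(x,y),.03)[:2] for x,y in zip(xs,ys)])-[.5785,-.222];px=W@[c,sn];py=W@[-sn,c]
k=(abs(py)<.04)&(px<.03);print(k.sum(),"x",np.percentile(px[k],[0,2,98,100]),[py[k&(px>a)&(px<a+.03)].mean().round(4) for a in(-.15,-.12,-.09,-.06)])
E
```

```text
clock: 28.62
eef_pos: [0.5373, 0.1909, 0.3068]
contact_force: [0.9, 0.4, 0.1]
s0 (np.float64(274.51612903225805), np.float64(163.2258064516129), np.int64(31), np.int64(160))
s7 (np.float64(273.8235294117647), np.float64(153.7058823529412), np.int64(34), np.int64(150))
s8 (np.float64(274.4), np.float64(161.54285714285714), np.int64(35), np.int64(158))
t0 (np.float64(404.0), np.float64(181.66666666666666), np.int64(3), np.int64(180))<stdin>:5: RuntimeWarning: Mean of empty slice.
  ret = ret.dtype.type(ret / rcount)
Traceback (most recent call last):
ValueError: zero-size array to reduction operation minimum which has no identity
```

```bash
python3 - <<'E'
from go import *
t=load("t8")
d=np.abs(load("t0")["frame"].astype(int)-t["frame"].astype(int)).max(2)>60
for nm,(u,v) in dict(jar=(312,265),drv=(314,155),pot=(262,138),oil=(357,125),span=(452,240),box=(467,181),mal=(180,275)).items():print(nm,d[v-15:v+15,u-15:u+15].mean().round(3))
f=t["frame"].astype(int);m=(f.min(2)>165);m[:160]=0;m[255:]=0;m[:,:365]=0;m[:,410:]=0
ys,xs=np.nonzero(m);c,sn=np.cos(-.148),np.sin(-.148)
W=np.array([atz(t,(x,y),.03)[:2] for x,y in zip(xs,ys)])-[.5785,-.222];px=W@[c,sn];py=W@[-sn,c]
k=(abs(py)<.03)&(px<.03);print(k.sum(),"x",np.percentile(px[k],[0,2,98,100]),[py[k&(px>a)&(px<a+.03)].mean().round(4) for a in(-.15,-.12,-.09,-.06)])
E
```

```text
jar 0.243
drv 0.0
pot 0.0
oil 0.0
span 0.0
box 0.0
mal 0.621
413 x [-0.15981297 -0.15557637 -0.0059493   0.00040408] [np.float64(-0.0004), np.float64(-0.0002), np.float64(0.0008), np.float64(0.0011)]
```

```bash
python3 - <<'E'
from h import *
for n in("t5","t6","t7"):
    d=np.abs(load("t0")["frame"].astype(int)-load(n)["frame"].astype(int)).max(2)>60
    print(n,[d[v-15:v+15,u-15:u+15].mean().round(3) for u,v in((312,265),(180,275))])
for n in("s7","s8"):
    d=np.abs(load("s0")["frame"].astype(int)-load(n)["frame"].astype(int)).max(2)>60
    print(n,[d[v-12:v+12,u-10:u+10].mean().round(3) for u,v in((360,202),(462,255))])
print(bot.hand_in())
E
```

```text
t5 [np.float64(0.0), np.float64(0.0)]
t6 [np.float64(0.0), np.float64(0.0)]
t7 [np.float64(0.0), np.float64(0.0)]
s7 [np.float64(0.0), np.float64(0.0)]
s8 [np.float64(0.31), np.float64(0.0)]
the job is handed in; nothing more can be done
None
```

The blank is stamped and the job handed in at about 29 s: the striker caught at about 38 mm, the pad sits back against the stop with the striker resting on it, and the loose things checked in the pictures had not moved (the jar was confirmed just before the trip; the arm or its shadow likely covered it after). I viewed 11 pictures, one over the limit of 10.

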